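# Set and lock the castle nut on an inclined stub-axle stand

## Task

On the inclined stand, tighten the slotted castle nut (clockwise, seen looking down on its top) just as far as the next slot that lines up with the axle's cross hole, neither past it nor back to the one before. Then slide the locking bolt fully home through that slot into the cross hole, and leave the V-block, ring gauge and gauge-block case where they are.

Things in the scene. Friction and masses are not known exactly. Their poses are not given: they have to be found in the camera images.
- stand: Grey cast-iron stand fixed to the bench: base 160 x 305 x 14 mm under an inclined plate 130 x 305 mm. Origin on the bench below the axle's foot (point axle_foot). z up; x horizontal towards the plate's high edge, away from the robot within 20 deg; y horizontal along the plate towards the bolt's tab. The plate reaches 65 mm to -y and 240 mm to +y of the axle, and faces up and to -x
- axle_foot (a point): Where the axle's centre line meets the inclined face, 60 mm above the stand's origin. z = n, the axle's direction, 25 deg from vertical leaning to the stand's -x: n = (-0.423, 0, 0.906) in stand axes; y as the stand's y. Along n from here: flange, 96 mm diameter, to 14 mm; washer, 72 mm diameter, to 18; nut 18 to 68; steel axle, 36 mm diameter, inside the nut, its end at 76
- cross_hole (a point): Middle of the 10 mm cross hole through the axle, 60 mm from axle_foot along n; the hole runs along y (the stand's y). A dark line across the axle's end shows its direction, and the bolt lies in line with it. Round the nut the space is free out to 67 mm from the axle's centre line
- nut_top (a point): Centre of the castle nut's top, 68 mm from axle_foot, z along n. Steel hexagon 60 mm across flats, 50 mm high: plain flats on the lower 34 mm, above them six teeth at the corners. Six slots, 12 mm wide, 16 deep, one in the middle of each flat. The point turns with the nut: its +y and -y point out through two opposite slots, square to the flats there (the others every 60 deg)
- nut (a joint): Turn of the nut in rad, growing as it is tightened (clockwise looking down on its top). Slots are in line with the cross hole at 0, 1.047 (60 degrees) and every 60 degrees more; it starts between 0.15 and 0.75, so the next slot is at 1.047. Stiff thread, about 0.25 N m either way, stays where it is left
- bolt_grip (a point): Point to grip on the bolt's black tab, 96 mm from the inclined face; z along n, y as the stand's y. The tab stands along n, 16 mm thick (across the slide), 26 mm long in y, its top 112 mm from the face. Below are two dark guide blocks, 30 x 14 mm, tops 70 mm from the face, at 95 and 222 mm from the axle in +y. The tab is 195 mm from the axle with the bolt fully out, 115 mm home
- bolt (a joint): Slide of the bolt, a round-nosed steel rod of 8 mm diameter, in m towards the nut (stand's -y): 0 fully out, nose 76 mm from the axle's centre line; 0.08 home at its stop, nose through the nut's slot and in the cross hole. The nut's teeth block it unless a slot is in line. Friction about 2 N, stays where it is left; starts between 0 and 0.008
- vblock: Bystander: loose dark steel V-block, 70 x 60 x 50 mm, to the stand's -y side; origin at the centre of its underside
- ring_gauge: Bystander: loose steel ring gauge, 90 mm outside, 56 mm inside, 22 mm high, lying on the robot's side of the stand; origin at the centre of its underside
- gauge_case: Bystander: loose grey open case of steel gauge blocks, 90 x 150 x 32 mm, on the robot's side of the stand, further to its +y than the ring; origin at the centre of its underside

How it is judged:
By the outcome, as a careful person would: the job done as asked, in the order asked, and still so for the second after the job is handed in, with the robot touching nothing.
It also fails if it takes over 48 s, if anything falls off the work surface, if the arm or the gripper's body presses on something with over 40 N, if the wrist force passes 120 N, or if a joint passes its speed limit or range.

## Robot

A 6-joint arm with a two-finger parallel gripper is mounted at the origin on the work surface. World frame = base frame: x ahead of the robot, y to its left, z up, the work surface at z = 0. Lengths are in m, angles in degrees, forces in N, time in s.
With the tool pointing down it reaches from about 0.35 to 0.875 m from the base axis. Payload 4.2 kg.
Tool frame: the origin (TCP) lies midway between the tips of the shut fingers; the grasp point (between the pads) lies 19 mm behind it; y points along the fingers, z is the direction in which the jaws open and shut, and the axes are right-handed (so a half turn about y gives the same grasp; the last joint's range is limited). The gripper opens to 87 mm and grips with 3 to 60 N. Pads are 19 mm wide; open, the fingers measure 117 mm over their backs; the gripper's body (75 mm by 190 mm) begins 51 mm behind the grasp point.
Start: joints at [-56.402, 22.042, 0.453, 0, -68.411, -14.817], TCP at [0.201, -0.592, 0.223] pointing down, gripper open.
Joint ranges: [-179.83, 179.83], [-69.29, 118.12], [-61.27, 80.66], [-181.25, 117.63], [-171.15, -9.14], [-177.46, 177.46]. Speed limits (degrees/s): [159.86, 159.86, 180, 180, 180, 180].

## Interface

Orientations are given as [roll, pitch, yaw] about the fixed x, y, z axes, in that order (R = Rz(yaw) Ry(pitch) Rx(roll)).
In Python, from workcell import env gives the robot as it stands. The module is installed in compiled form; this text tells all that it offers. Calls block until the motion is done:
- env.goto(position, orientation): joint-space move of the TCP to a pose.
- env.move_straight(position, rotation=None, rate=0.15, force_limit=None): straight line of the TCP; rotation=None keeps the orientation; rate is the mean speed in m/s. With force_limit (N) it stops when the force on the tool has changed by that much, and returns True; else False.
- env.set_joints(angles): joint-space move.
- env.gripper_to(opening, grasp_force=None): opening from 0.0 (shut) to 1.0 (fully open); grasp_force is the grip in N (None keeps the last); returns when the fingers have stopped.
- env.dwell(seconds).
- env.inverse_kinematics(position, orientation): joint angles nearest the present ones, or None.
- env.read_state(): the state.
- env.grab_frame(name): name is "side" or "top" or "wrist"; returns a dict with "image" (384x512x3 uint8, blue, green, red), "fx", "fy", "cx", "cy" (pixels), "D" ([k1, k2, p1, p2, k3] as OpenCV has them; the pictures are not rectified), "position" and "orientation" of the camera in the world. Camera axes: x right, y up, looking along -z (the intrinsics and any distortion apply to the point x, -y, -z); pixel columns grow to the right and rows downward; lengths in m; the calibration is good to about 2 mm. A picture is of the moment at which its call begins. There is no depth.
A pose or a line that the arm cannot do raises env.Unreachable and nothing moves.
- env.close_job(): hands the job in, once; it reports no verdict.
Trained networks look in a picture, given as the dict that the camera call returned (one of the last four; its "shot" number tells which), for a name from the list of things; names that differ only in an ending like _2 or _b are one class to them, and where a whole thing is asked for, a point or a joint stands for the part that bears it (a point fixed in the world has none). Each returns a list of dicts, best first, with "score" (0 to 1); they miss things now and then, are a little off and sometimes report something else, mostly with a low value. They report only what shows in the picture. A call takes as long as a camera call.
- env.search_frame(picture, thing): "xyz" ([x, y, z] in m, in world coordinates, good to about 4 mm: the middle of the surface that is visible of it).
- env.trace(picture, thing): "mask" (384x512 bool, what is visible of it).
The state is a dict: "clock": time; "joint_positions": joint angles; "qvel": joint speeds; "joint_torque": joint torques, N m; "position": TCP position; "tool_rot": TCP orientation; "force": force on the tool from outside, world axes, zero at the start; "wrist_torque": the same for the moment, N m; "opening": opening from 0.0 (shut) to 1.0 (fully open).
Only numpy, scipy, OpenCV 4.12 (cv2) and the standard library are available. Lean on these libraries where they do the work, as an engineer would, in place of code of your own. Each camera call takes 0.05 s, during which the arm holds its last target. There are 200 camera calls.

## Working session

There is one attempt and no reset: what is moved stays moved. The work goes in short steps, each a Python script; the robot and the scene stay as the last script left them, time stands still between calls to the robot, and variables do not carry over. Pictures are saved under pics/ and viewed, about 8 in all and at most 12, crops included, and the job is handed in when it is done.

```bash
mkdir -p pics; ls; python3 - <<'E'
from workcell import env
import cv2, numpy as np
print(env.read_state())
for n in ["side","top"]:
    f=env.grab_frame(n); cv2.imwrite(f"pics/{n}0.png",f["image"])
    print(n,{k:v for k,v in f.items() if k!="image"})
    for t in ["stand","nut","bolt","vblock","ring_gauge","gauge_case"]:
        print(t,[(np.round(d["xyz"],4),round(d["score"],2)) for d in env.search_frame(f,t)[:2]])
a=cv2.imread("pics/side0.png");b=cv2.imread("pics/top0.png")
cv2.imwrite("pics/both0.png",cv2.resize(np.vstack([a,b]),None,fx=.78,fy=.78))
E
```

```text
pics
{'clock': 0.0, 'joint_positions': array([-5.64019382e+01,  2.20929771e+01,  3.79914091e-01, -3.03728442e-02,
       -6.84125636e+01, -1.48162376e+01]), 'qvel': array([-0.04651452, -0.01059655,  0.01830979, -0.03147571,  0.03158518,
       -0.04770489]), 'joint_torque': array([-1.95247136e-03, -3.90667927e+01,  1.87402457e+01,  4.21990201e+00,
        1.09001168e-02, -1.91237582e-04]), 'position': array([ 0.2010511 , -0.59113492,  0.22143361]), 'tool_rot': array([-8.98713318e+01,  4.84626746e-03,  1.87706239e+01]), 'force': array([0.44238155, 0.08095739, 0.22821122]), 'wrist_torque': array([-0.01057358,  0.00481873, -0.02320772]), 'opening': 1.000403743245109}
side {'fx': 428.23791569884736, 'fy': 428.23791569884736, 'cx': 251.9211205720056, 'cy': 190.8347632051337, 'D': array([-0.12228918,  0.        ,  0.        ,  0.        ,  0.        ]), 'position': array([ 0.49196596, -0.60030687,  0.62408705]), 'orientation': array([ 46.96071676,  -0.34541804, -11.44598068]), 'shot': 1}
stand [(array([ 0.5982, -0.1404,  0.0609]), 0.63)]
nut [(array([ 0.6187, -0.1839,  0.1138]), 0.82)]
bol
[... 177 characters left out ...]
13, -0.0187,  0.0252]), 0.61)]
top {'fx': 427.34273006630224, 'fy': 427.34273006630224, 'cx': 266.880044554744, 'cy': 190.73966185167492, 'D': array([-0.1100247,  0.       ,  0.       ,  0.       ,  0.       ]), 'position': array([ 0.43758088, -0.06960109,  0.90205074]), 'orientation': array([ 10.38896046,  -1.85013655, -89.33127869]), 'shot': 2}
stand [(array([ 0.599 , -0.0717,  0.067 ]), 0.97), (array([ 0.6201, -0.1563,  0.1142]), 0.62)]
nut [(array([ 0.6168, -0.1572,  0.1132]), 0.84)]
bolt [(array([0.5517, 0.0127, 0.1195]), 0.73)]
vblock [(array([ 0.6442, -0.3072,  0.0395]), 0.55)]
ring_gauge [(array([ 0.5026, -0.2556,  0.02  ]), 0.64)]
gauge_case [(array([0.4092, 0.0015, 0.0202]), 0.94)]
```

View pics/top0.png

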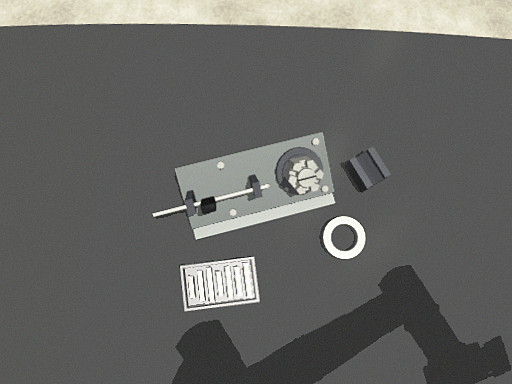

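View pics/side0.png

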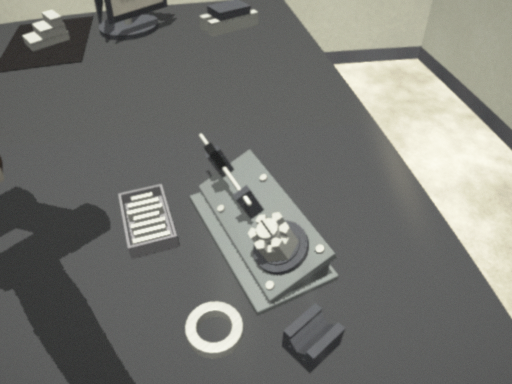

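The top view shows the axle end near (308,178), the tab near (208,205) and the bolt running to the lower left. The side view agrees, with the nut at about (268,235). I'll take a rough pose from these, then a closer wrist look along the axle.

```bash
cat > h.py <<'E'
from workcell import env
import cv2, numpy as np
from scipy.spatial.transform import Rotation as R
def cam(f): return R.from_euler('xyz',f["orientation"],degrees=True).as_matrix(), np.array(f["position"])
def K(f): return np.array([[f["fx"],0,f["cx"]],[0,f["fy"],f["cy"]],[0,0,1.]])
F=np.diag([1,-1,-1.])
def ray(f,uv):
    C,p=cam(f); q=cv2.undistortPoints(np.array([[uv]],float),K(f),np.array(f["D"]))[0,0]
    d=C@F@np.array([q[0],q[1],1]); return p,d
def at_z(f,uv,z):
    p,d=ray(f,uv); return p+d*(z-p[2])/d[2]
def proj(f,P):
    C,p=cam(f); q=(np.atleast_2d(P)-p)@C@F
    return cv2.projectPoints(q,np.zeros(3),np.zeros(3),K(f),np.array(f["D"]))[0][:,0]
def stand(x,y,psi):
    S=R.from_euler('z',psi,degrees=True).as_matrix(); n=S@[-np.sin(np.radians(25)),0,np.cos(np.radians(25))]
    yy=S[:,1]; return np.array([x,y,.06]),n,yy,np.cross(yy,n)   # foot, n, y, uphill x
def tool(n,j): # tool y = -n, tool z = j (jaw axis)
    y=-n; z=j-n*(j@n); z/=np.linalg.norm(z)
    return R.from_matrix(np.c_[np.cross(y,z),y,z]).as_euler('xyz',degrees=True)
E
python3 - <<'E'
from h import *
f=env.grab_frame("top")
a=at_z(f,(308,178),.129); t=at_z(f,(208,205),.155)
w=env.grab_frame("wrist"); s=env.read_state()
T=R.from_euler('xyz',s["tool_rot"],degrees=True).as_matrix(); C,p=cam(w)
print(a,t,np.linalg.norm((t-a)[:2]))
print("cam in tool",T.T@(p-s["position"]),"\n",(T.T@C).round(3),w["fx"],w["cx"],w["cy"])
psi=np.degrees(np.arctan2(-(t-a)[0],(t-a)[1])); print(psi)
for k in range(4):
    foot,n,yy,xx=stand(0,0,psi); axle=a-n*.076; tab=t-n*.107; d=tab-axle; psi=np.degrees(np.arctan2(-d[0],d[1]))
print(psi,axle,d, np.linalg.norm(d[:2]))
foot,n,yy,xx=stand(axle[0],axle[1],psi)
for ang in range(-180,180,30):
    j=np.cos(np.radians(ang))*yy+np.sin(np.radians(ang))*xx
    for h in (.026,.25):
        q=env.inverse_kinematics(foot+n*h,tool(n,j)); print(ang,h,None if q is None else np.round(q,1))
E
```

```text
[ 0.60507429 -0.16907272  0.129     ] [0.54749485 0.01143574 0.155     ] 0.18946950861560213
cam in tool [-8.07081794e-02 -1.62527901e-01 -7.64473001e-05] 
 [[ 0.001 -0.955 -0.297]
 [-0.     0.297 -0.955]
 [ 1.     0.001 -0.   ]] 275.329906803319 254.80349233788388 195.05747377159292
17.69188865733947
13.726918312654718 [ 0.63627589 -0.16145106  0.06012061] [-0.04485247  0.18361729 -0.00209554] 0.18901601556876632
-180 0.026 [ -4.8  24.  -17.3 -17.9 -26.  123.1]
-180 0.25 [ -8.3   4.4 -13.3 -12.  -49.6 118. ]
-150 0.026 [ -4.8  24.  -17.3 -17.9 -26.   93.1]
-150 0.25 [ -8.3   4.4 -13.3 -12.  -49.6  88. ]
-120 0.026 [ -4.8  24.  -17.3 -17.9 -26.   63.1]
-120 0.25 [ -8.3   4.4 -13.3 -12.  -49.6  58. ]
-90 0.026 [ -4.8  24.  -17.3 -17.9 -26.   33.1]
-90 0.25 [ -8.3   4.4 -13.3 -12.  -49.6  28. ]
-60 0.026 [ -4.8  24.  -17.3 -17.9 -26.    3.1]
-60 0.25 [ -8.3   4.4 -13.3 -12.  -49.6  -2. ]
-30 0.026 [ -4.8  24.  -17.3 -17.9 -26.  -26.9]
-30 0.25 [ -8.3   4.4 -13.3 -12.  -49.6 -32. ]
0 0.026 [ -4.8  24.  -17.3 -17.9 -26.  -56.9]
0 0.25 [ -8.3   4.4 -13.3 -12.  -49.6 -62. ]
30 0.026 [ -4.8  24.  -17.3 -17.9 -26.  -86.9]
30 0.25 [ -8.3   4.4 -13.3 -12.  -49.6 -92. ]
60 0.026 [  -4.8   24.   -17.3  -17.9  -26.  -116.9]
60 0.25 [  -8.3    4.4  -13.3  -12.   -49.6 -122. ]
90 0.026 [  -4.8   24.   -17.3  -17.9  -26.  -146.9]
90 0.25 [  -8.3    4.4  -13.3  -12.   -49.6 -152. ]
120 0.026 [  -4.8   24.   -17.3  -17.9  -26.  -176.9]
120 0.25 None
150 0.026 [ -4.8  24.  -17.3 -17.9 -26.  153.1]
150 0.25 [ -8.3   4.4 -13.3 -12.  -49.6 148. ]
```

```bash
python3 - <<'E'
from h import *
foot,n,yy,xx=stand(.636,-.1615,13.7)
env.goto(foot+n*.165,tool(n,yy)); env.dwell(.3)
w=env.grab_frame("wrist"); np.save("w1.npy",w,allow_pickle=True)
print(env.read_state()["clock"],proj(w,[foot+n*.076,foot+n*.112+yy*.19,foot+n*.07+yy*.095]))
im=w["image"]; u=proj(w,foot+n*.07)[0].astype(int); print(u)
o=np.hstack([cv2.resize(im,None,fx=.78,fy=.78)]); cv2.imwrite("pics/w1.png",im)
c=im[u[1]-60:u[1]+60,u[0]-75:u[0]+75]; cv2.imwrite("pics/w1c.png",cv2.resize(c,None,fx=5,fy=5,interpolation=cv2.INTER_CUBIC))
t=env.grab_frame("top"); np.save("t1.npy",t,allow_pickle=True)
E
```

```text
3.125 [[255.31676538 197.86408297]
 [480.43836986 210.57989167]
 [352.13120535 195.85334476]]
[255 195]
```

View pics/w1.png

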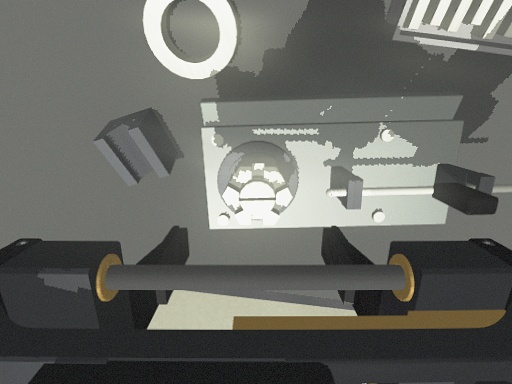

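View pics/w1c.png

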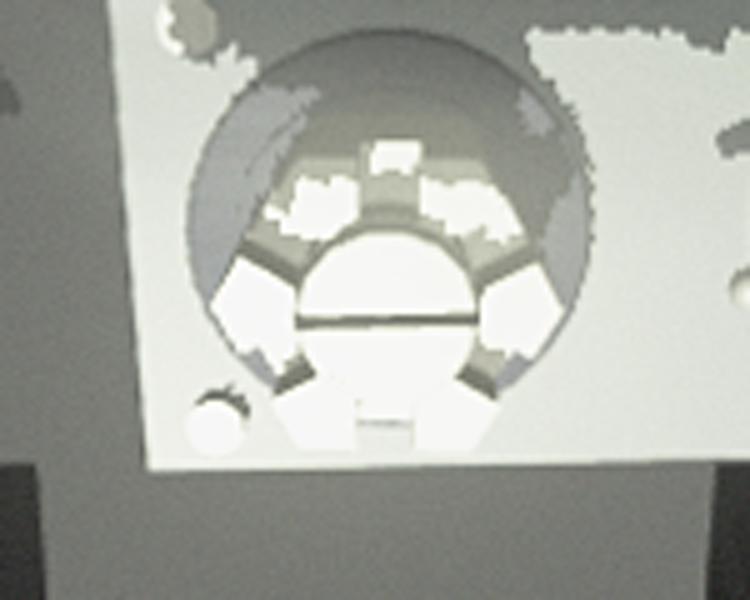

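The nut sits with its slots about 30° from the cross hole: a tooth lies in line with it, and slots point up and down in the crop. The axle end is at about (257.4,199.0), 2 px from the prediction. Next I'll refine the centre and the stand yaw from the rod in the top view and from the plate edge.

```bash
python3 - <<'E'
from h import *
w=np.load("w1.npy",allow_pickle=True).item(); t=np.load("t1.npy",allow_pickle=True).item()
S=stand(0,0,13.7); n=S[1]
def on_axis(f,uv,h): return at_z(f,uv,.06+h*np.cos(np.radians(25)))-n*h
print("axle wrist",on_axis(w,(257.4,199),.076),"top",on_axis(t,(308,178),.076))
# rod yaw, top view: bright ridge per column
def rod(f,p0,p1,cols,hw):
    g=f["image"].mean(2); P=[]
    for c in cols:
        r=p0[1]+(p1[1]-p0[1])*(c-p0[0])/(p1[0]-p0[0]); rr=np.arange(int(r)-hw,int(r)+hw+2)
        v=g[rr,c]-np.median(g[rr,c]); v=np.clip(v-.3*v.max(),0,None); P.append((c,(v*rr).sum()/v.sum()))
    return np.array(P)
P=rod(t,(154,214),(268,185),list(range(158,184))+list(range(219,246)),5)
Q=np.array([at_z(t,p,.06+.06*.9063) for p in P]);
l=cv2.fitLine(Q[:,:2].astype(np.float32),cv2.DIST_HUBER,0,.001,.001).ravel(); print("top rod yaw",np.degrees(np.arctan2(-l[0],l[1])),l)
d=(Q[:,:2]-l[2:])@[-l[1],l[0]]; print("resid mm",np.round(1e3*d,1))
for a,b in [((209.6,229),(445,223.5))]:
    # intersect with inclined face plane through foot
    X=[]
    for uv in (a,b):
        p,r=ray(w,uv); f0=on_axis(w,(257.4,199),.076); X.append(p+r*((f0-p)@n)/(r@n)-f0)
    print("edge",X,np.degrees(np.arctan2(-(X[1]-X[0])[0],(X[1]-X[0])[1])))
# axis line vs rod line: does foot+.06n lie on the rod line?
for nm,f0 in (("w",on_axis(w,(257.4,199),.076)),("t",on_axis(t,(308,178),.076))):
    print(nm,"offset to rod line mm",1e3*((f0+.06*n)[:2]-l[2:])@[-l[1],l[0]])
E
```

```text
axle wrist [ 0.63697646 -0.1591999   0.06      ] top [ 0.6363056  -0.16148124  0.06      ]
top rod yaw -167.31696 [ 0.21955739 -0.9755996   0.5543042   0.0272856 ]
resid mm [ 0.2  0.3  0.4  1.   1.3  6.6 -3.1  1.6  2.9  4.4 -1.3 -3.3 -2.2 -6.4
 -6.4 -0.6  3.5  6.5 12.4 -6.6 -6.2 -4.7 -6.  -4.1  4.3  7.4 -1.7 -2.
 -0.8 -0.2 -1.9 -1.2  0.2  0.7  1.6 -1.5  0.5 -0.6 -0.1 -1.3  1.   0.5
 -0.9 -1.5  1.3  0.3  0.9  0.2  0.8  0.6  1.6 -0.   1.5]
edge [array([ 0.07231058, -0.04542616,  0.0277428 ]), array([-0.00627742,  0.25040794,  0.02481098])] 14.87696048900089
w offset to rod line mm 14.357672912427091
t offset to rod line mm 13.20229045089858
```

```bash
python3 - <<'E'
from h import *
from scipy.optimize import least_squares
w=np.load("w1.npy",allow_pickle=True).item(); t=np.load("t1.npy",allow_pickle=True).item(); t["image"]=cv2.imread("pics/top0.png")
def rod(f,p0,p1,cols,hw):
    g=f["image"].mean(2); P=[]
    for c in cols:
        r=p0[1]+(p1[1]-p0[1])*(c-p0[0])/(p1[0]-p0[0]); rr=np.arange(int(round(r))-hw,int(round(r))+hw+1)
        v=g[rr,c]-np.median(g[rr,c]); v=np.clip(v-.3*v.max(),0,None); P.append((c,(v*rr).sum()/v.sum()))
    return np.array(P)
def yaw(f,P):
    Q=np.array([at_z(f,p,.06+.06*.9063) for p in P]); l=cv2.fitLine(Q[:,:2].astype(np.float32),cv2.DIST_HUBER,0,.001,.001).ravel()
    l*=1 if l[1]>0 else -1; l[2:]=abs(l[2:])*np.sign(Q[:,:2].mean(0)) 
    print("yaw",np.degrees(np.arctan2(-l[0],l[1])),"resid",np.round(1e3*((Q[:,:2]-np.median(Q[:,:2],0))@[-l[1],l[0]]),1)); return Q
yaw(t,rod(t,(154,214),(268,185),list(range(158,184))+list(range(219,246)),5))
Pw=rod(w,(332,192.5),(435,190),list(range(366,432,2)),6); print(Pw[::6]); yaw(w,Pw)
for uv,f in (((154,214.5),t),((268,185.5),t)): print("rod end",at_z(f,uv,.1144))
cv2.imwrite("pics/t0c.png",cv2.resize(t["image"][120:250,145:345],None,fx=4,fy=4,interpolation=cv2.INTER_CUBIC))
E
```

```text
yaw 15.497729 resid [-0.1 -0.2 -0.3 -0.2 -0.  -0.2 -0.3 -0.2 -0.1 -0.1 -0.3 -0.1 -0.1 -0.2
 -0.3 -0.2 -0.1 -0.2 -0.3 -0.2 -0.1 -0.3 -0.3 -0.2 -0.  -0.4  0.  -0.3
 -0.2  0.  -0.  -0.4 -0.2 -0.1 -0.1 -0.4 -0.2  0.  -0.2 -0.4 -0.1 -0.
 -0.2 -0.4 -0.2  0.  -0.2 -0.5 -0.2 -0.  -0.3 -0.4 -0.2]
[[366.         192.77762876]
 [378.         192.63963964]
 [390.         192.31135531]
 [402.         192.08219178]
 [414.         191.975     ]
 [426.         191.34738186]]
yaw 15.603993 resid [ 0.4  0.4 -0.1 -0.1 -0.   0.3  0.2 -0.   0.1  0.1  0.1  0.2  0.2  0.1
  0.1  0.1  0.   0.1  0.1  0.  -0.  -0.1 -0.2 -0.2 -0.2 -0.1  0.1  0.1
  0.1  0.1  0.2  0.2  0.2]
rod end [0.53385665 0.11558831 0.1144    ]
rod end [ 0.59239451 -0.09534462  0.1144    ]
```

View pics/t0c.png

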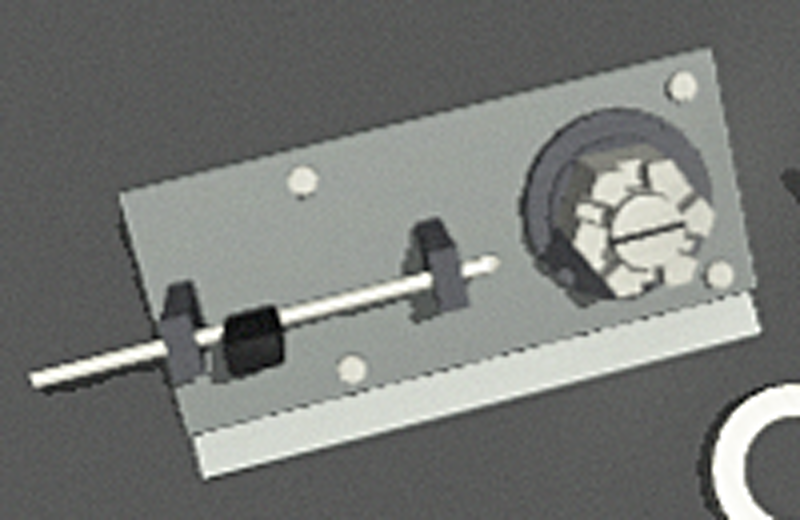

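Yaw agrees between the two views (15.5° and 15.6°), and the nut looks about 30° off in this view too. Now I'll approach and grip the flats at −90° so the jaws end at −60°, away from the bolt.

```bash
python3 - <<'E'
from h import *
w=np.load("w1.npy",allow_pickle=True).item(); t=np.load("t1.npy",allow_pickle=True).item()
psi=15.5; _,n,yy,xx=stand(0,0,psi); c=np.cos(np.radians(25))
A=[at_z(f,uv,.06+.076*c)-n*.076 for f,uv in ((w,(257.4,199)),(t,(307.25,178)))]
foot=np.mean(A,0); print(A,foot)
e=np.array([.59239,-.09534,.1144])-foot-.06*n; print("nose rel: y,x",e@yy,e@xx)
np.save("pose.npy",[foot[0],foot[1],psi])
j=lambda a:np.cos(np.radians(a))*yy+np.sin(np.radians(a))*xx
env.goto(foot+n*.13,tool(n,j(-90)))
print(env.move_straight(foot+n*.028,rate=.08,force_limit=12))
s=env.read_state(); print(s["clock"],s["position"]-foot,(s["position"]-foot)@n,s["force"],s["joint_positions"].round(1))
env.gripper_to(0.0,grasp_force=20); s=env.read_state()
d=s["position"]-foot-.028*n
print("grip",s["opening"]*87,s["force"],s["wrist_torque"],d@xx,d@yy,s["joint_positions"][5])
print("force jaw/y/n",s["force"]@xx,s["force"]@yy,s["force"]@n)
E
```

```text
[array([ 0.63672212, -0.15822348,  0.06      ]), array([ 0.6360243 , -0.15910327,  0.06      ])] [ 0.63637321 -0.15866337  0.06      ]
nose rel: y,x 0.07277433394406528 -8.518410314828649e-05
False
6.05 [-0.01119113 -0.00328513  0.02609774] 0.02858116651761241 [0.17017111 0.08557931 0.77798043] [ -5.1  23.9 -16.6 -19.  -27.2  35.9]
grip 60.26543204405765 [-4.17499919 -0.98028072  0.43985264] [-0.72663637  1.86790572 -0.09836926] -0.0012685800503994757 0.0001110844735667428 35.88283390724771
force jaw/y/n -3.6977523922837157 0.17109164946923372 2.209613948880175
```

```bash
cat >> h.py <<'E'
def load():
    p=np.load("pose.npy"); return stand(*p)
def jawang(s,yy,xx):
    z=R.from_euler('xyz',s["tool_rot"],degrees=True).as_matrix()[:,2]; return np.degrees(np.arctan2(z@xx,z@yy))
E
python3 - <<'E'
from h import *
foot,n,yy,xx=load()
env.gripper_to(0.0,grasp_force=60); s=env.read_state(); print("start ang",jawang(s,yy,xx),s["opening"]*87)
q0=s["joint_positions"].copy(); q0=np.array(env.inverse_kinematics(s["position"],s["tool_rot"]))
for f in (.33,.67,1):
    q=q0.copy(); q[5]=q0[5]-f*(-60-jawang(s,yy,xx)); env.set_joints(q)
    r=env.read_state(); print(r["clock"],jawang(r,yy,xx),r["opening"]*87,r["force"].round(1),r["wrist_torque"].round(2),((r["position"]-foot)@np.c_[xx,yy,n]).round(4))
env.dwell(.3); r=env.read_state(); print(jawang(r,yy,xx),r["wrist_torque"]@n)
E
```

```text
start ang -89.96212848994168 59.95236626935417
7.1333 -80.21727753431605 59.926032238080666 [-2.9 -1.4  1.4] [-0.5   1.57 -0.31] [-0.0013  0.0001  0.028 ]
7.425 -70.13102397322939 59.929921027515554 [-3.2 -1.9  1. ] [-0.47  1.57 -0.28] [-0.0012  0.0001  0.028 ]
7.7083 -60.28985194055835 59.94797868368558 [-2.9 -2.   1.8] [-0.45  1.53 -0.27] [-0.0012  0.0001  0.028 ]
-60.15621248900663 0.21597183774312084
```

Turned, with the opening steady at 60 mm so the flats never slipped. Now I'll release, retreat and look.

```bash
python3 - <<'E'
from h import *
foot,n,yy,xx=load()
env.gripper_to(1.0); s=env.read_state()
env.move_straight(s["position"]+n*.11,rate=.1)
env.goto(foot+n*.165+yy*.03,tool(n,yy)); env.dwell(.3)
w=env.grab_frame("wrist"); np.save("w2.npy",w,allow_pickle=True)
u=proj(w,foot+n*.07)[0].astype(int); v=u-[75,60]; print(u,env.read_state()["clock"])
im=w["image"]
a=cv2.resize(im[u[1]-60:u[1]+60,u[0]-75:u[0]+85],None,fx=4.5,fy=4.5,interpolation=cv2.INTER_CUBIC)
# expected slot edges, nut at 60 deg, at the top plane and the tab
for sgn in (1,-1):
    for o in (-.006,.006):
        P=(proj(w,[foot+n*.068+yy*sgn*.018+xx*o,foot+n*.068+yy*sgn*.03+xx*o])-v)*4.5
        cv2.line(a,*[tuple(int(k) for k in p) for p in P],(0,0,255),1)
cv2.imwrite("pics/w2.png",a); print(proj(w,[foot+n*.112+yy*.19]))
for T in ("bolt",): print([(np.round(((d["xyz"]-foot)@np.c_[xx,yy,n]),4),d["score"]) for d in env.search_frame(w,T)[:2]])
E
```

```text
[224 195] 11.4333
[[445.36662942 210.73162786]]
[(array([-0.0086,  0.1775,  0.0712]), 0.75)]
```

View pics/w2.png

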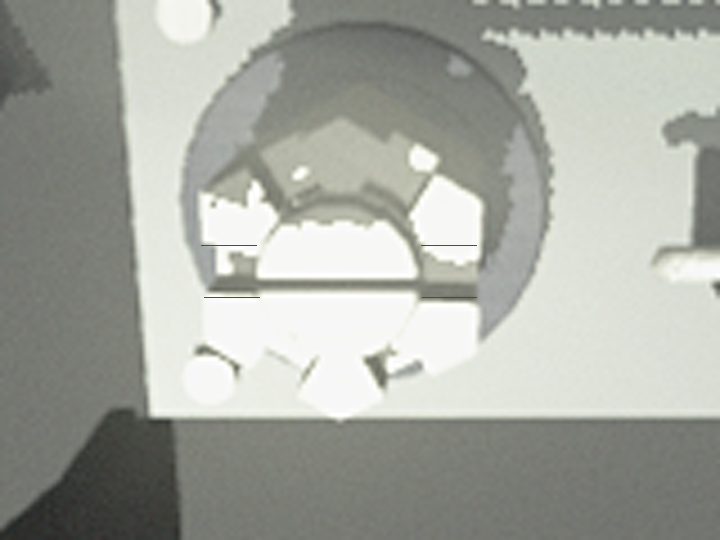

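The picture shows slots left and right in line with the axle's dark line at row 285. The hexagon's side edges are vertical (columns 201 and 482), so the nut is within about 1°. Next is the bolt.

```bash
python3 - <<'E'
from h import *
foot,n,yy,xx=load(); B=np.c_[xx,yy,n]
b=foot+n*.079+yy*.1918
env.goto(b+n*.06,tool(n,-xx))
print(env.move_straight(b,rate=.08,force_limit=10))
env.gripper_to(0.0,grasp_force=20); s=env.read_state()
print(s["clock"],s["opening"]*87,(s["force"]@B).round(1),((s["position"]-foot)@B).round(4))
p=s["position"]
for d,lim in ((.03,10),(.066,10),(.084,14)):
    hit=env.move_straight(p-yy*d,rate=.05,force_limit=lim); s=env.read_state()
    print(d,hit,s["clock"],s["opening"]*87,(s["force"]@B).round(1),((s["position"]-p)@B).round(4))
    if hit: break
E
```

```text
False
14.4417 15.937872438153962 [-2.8  1.   1.4] [-0.0013  0.1917  0.0789]
0.03 False 15.1917 16.005992954820147 [-1.4 -2.4  0.9] [-0.     -0.0304 -0.    ]
0.066 False 16.0583 15.625703071641215 [-1.5 -2.8  1.2] [ 0.     -0.0663 -0.    ]
0.084 True 16.3417 15.958379232641512 [1.3 1.2 2.3] [-0.     -0.0742 -0.0001]
```

Contact came at a slide of about 77 mm. That is either the stop or close to it, so I'll press again to tell which.

```bash
python3 - <<'E'
from h import *
foot,n,yy,xx=load(); B=np.c_[xx,yy,n]
s=env.read_state(); p0=s["position"]; print(((p0-foot)@B).round(4),(s["force"]@B).round(1))
hit=env.move_straight(p0-yy*.010,rate=.025,force_limit=22); s=env.read_state()
print(hit,s["clock"],(s["force"]@B).round(1),((s["position"]-p0)@B).round(4))
env.dwell(.2); s=env.read_state(); print((s["force"]@B).round(1),((s["position"]-foot)@B).round(4))
w=env.grab_frame("top"); P=proj(w,[foot+n*.112+yy*.115]); print(P)
env.gripper_to(1.0); s=env.read_state(); env.move_straight(s["position"]+n*.1,rate=.12)
env.goto(foot+n*.19+yy*.03,tool(n,yy)); env.dwell(.3)
w=env.grab_frame("wrist"); im=w["image"]; np.save("w3.npy",w,allow_pickle=True)
u=proj(w,foot+n*.07+yy*.06)[0].astype(int); v=u-[100,70]
a=cv2.resize(im[v[1]:v[1]+140,v[0]:v[0]+190],None,fx=4,fy=4,interpolation=cv2.INTER_CUBIC)
for h,y,col in ((.112,.102,(0,0,255)),(.112,.128,(0,0,255)),(.112,.105,(0,255,0)),(.112,.131,(0,255,0))):
    P=(proj(w,[foot+n*h+yy*y-xx*.008,foot+n*h+yy*y+xx*.008])-v)*4
    cv2.line(a,*[tuple(int(k) for k in q) for q in P],col,1)
cv2.imwrite("pics/w3.png",a); print(env.read_state()["clock"])
E
```

```text
[-0.0014  0.1175  0.0787] [1.3 1.2 2.3]
True 16.6167 [-0.1  2.5  2.3] [-0.     -0.0003 -0.    ]
[1.4 3.9 2.8] [-0.0014  0.1172  0.0787]
[[248.8867128 198.0841439]]
20.7083
```

View pics/w3.png

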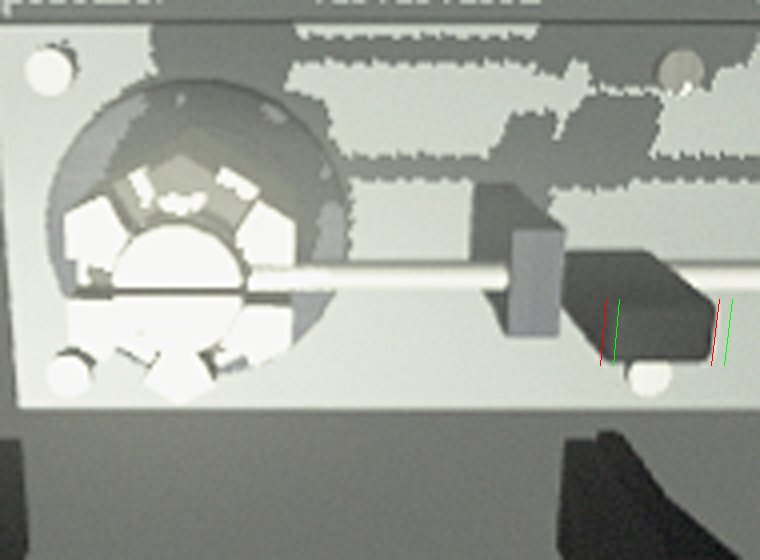

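The rod now runs through the right-hand slot into the axle. The tab's edges (columns 605 and 714) match the predicted home position in red, and the firm stop is well past the hole's mouth (58 mm of slide). I'll check the bystanders quickly, then hand in.

```bash
python3 - <<'E'
from h import *
for n in ("top","side"):
    f=env.grab_frame(n)
    for t in ("vblock","ring_gauge","gauge_case"): print(n,t,[np.round(d["xyz"],3) for d in env.search_frame(f,t)[:1]])
s=env.read_state(); print(s["clock"],s["force"].round(1))
env.close_job()
E
```

```text
top vblock [array([ 0.655, -0.309,  0.041])]
top ring_gauge []
top gauge_case []
side vblock [array([ 0.644, -0.317,  0.035])]
side ring_gauge [array([ 0.503, -0.266,  0.02 ])]
side gauge_case [array([ 0.402, -0.016,  0.028])]
21.1083 [ 0.1  0.2 -0.3]
the job is handed in; nothing more can be done
```

The castle nut is tightened to the next slot, the locking bolt is home through it, and I handed the job in at 21.1 s.

- **Nut:** I gripped it on two flats and turned it 30° clockwise, about 0.52 to 1.047 rad, with no slip in the grip. The close-up afterwards shows the slots in line with the axle's cross-hole line to about 1°, judged from the hexagon's edges. The overlit slot edges hinted at up to 2°, within the slot's clearance.
- **Bolt:** I pushed it in until it stopped hard. A second push moved it only 0.3 mm. The arm's position put the slide at about 77–78 mm against the nominal 80 mm, a difference within the measuring error. The last picture shows the rod through the slot in the axle and the tab at its predicted home position.
- **Bystanders:** The side camera finds the V-block, ring gauge and gauge-block case within about 4 mm of where they started. The top camera did not detect the ring gauge or the case at the end, and put the V-block 1 cm off its first reading, though the side camera shows no such shift.
- **Robot:** The arm is clear of everything, and the tool force reads about zero.

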